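# Specimen cup up to the reader and down again on a ratchet stand

## Robot

A 7-joint arm with a two-finger parallel gripper is mounted at the origin on the work surface. World frame = base frame: x ahead of the robot, y to its left, z up, the work surface at z = 0. Lengths are in m, angles in rad, forces in N, time in s.
With the tool pointing down it reaches from about 0.35 to 0.9 m from the base axis. Payload 8.1 kg.
Tool frame: the origin (TCP) lies on the centre line of the jaws, within the pads' length; the fingertips stand 19 mm ahead of it and the grasp point (between the pads) is the TCP; z points along the fingers, y is the direction in which the jaws open and shut (so a half turn about z gives the same grasp; the last joint's range is limited). The gripper opens to 92 mm and grips with 3 to 60 N. Pads are 19 mm wide; open, the fingers measure 130 mm over their backs; the gripper's body (75 mm by 190 mm) begins 47 mm behind the grasp point.
Start: joints at [1.007, 0.434, 0.025, 1.573, -0.012, 1.134, -0.075], TCP at [0.278, -0.56, 0.246] pointing down, gripper open.
Joint ranges: [-2.62, 2.62], [-0.44, 2.09], [-1.27, 1.32], [0.08, 2.57], [-1.32, 4.46], [0.12, 2], [-2.74, 2.74]. Speed limits (rad/s): [2.22, 2.22, 3.01, 3.01, 3.14, 3.14, 3.14].

## Interface

Orientations are given as a rotation vector (axis times angle).
In Python, from cell import monitor, imaging, workorder, outline_of gives the robot as it stands.
- The arm moves only by the tool move_arm, never from a script. Its argument "series" is a list of rows, each a list of 6 numbers: the shift along the world's x, y, z in cm, then the turn, a rotation vector about the world's x, y, z in degrees. A call has 1 to 8 rows; each row shifts and turns the commanded pose from where the row before left it; what a row does not reach is not made up. A row lasts 1/10 s, in which the tool goes at most 50 mm and 8.59 degrees, less where a joint would pass 70% of its speed; a pose out of reach is approached as far as the arm can. A call with a gripper value outside its range is refused whole. "grip" is the opening, from 0 (shut) to 1 (fully open), set as the call begins (left out, the last holds). The fingers move at their own pace and stop on an object; "force" is the grip in N (left out, the last holds). Time passes only in rows, so rows that do not move let the fingers close. It gives the time, the measured TCP pose, the force and the opening at its end, in the units of the state.
- monitor.observe(): the state, without advancing time (a new reading comes with each control period).
- imaging.get_image(name): name is "scene" or "top" or "wrist"; returns a dict with "color" (384x512x3 uint8, red, green, blue), "fx", "fy", "cx", "cy" (pixels), "rvec" (rotation vector, rad) and "tvec" (3), from world to camera coordinates, as OpenCV has them; the wrist camera has in their place "mount" (4x4, takes a point from camera to tool coordinates, whose origin is the TCP and whose axes are the flange's). Camera axes: x right, y down, z forward; pixel columns grow to the right and rows downward; lengths in m; the calibration is good to about 2 mm. The wrist camera is an equidistant fisheye: a pixel r from the principal point sees the ray r / f radians off the axis. A picture is of the moment at which its call begins: read the wrist's pose just before it. There is no depth.
- workorder.sign_off(): hands the job in, once; it reports no verdict.
Trained networks look in the newest picture that a camera, given by its name, has taken for a name from the list of things; names that differ only in an ending like _2 or _b are one class to them, and where a whole thing is asked for, a point or a joint stands for the part that bears it (a point fixed in the world has none). Each returns a list of dicts, best first, with "p" (0 to 1); they miss things now and then, are a little off and sometimes report something else, mostly with a low value. They report only what shows in the picture. A call takes as long as a camera call. They do not tell look-alikes from the thing itself.
- outline_of(camera, thing): "mask" (384x512 bool, what is visible of it) and "rect" ([left, top, width, height] in pixels, round what is visible of it).
The state is a dict: "clock": time; "joints": joint angles; "dq": joint speeds; "joint_efforts": joint torques, N m; "position": TCP position; "ee_rot": TCP orientation; "force": force on the tool from outside, world axes, zero at the start; "ft_torque": the same for the moment, N m; "width": opening from 0.0 (shut) to 1.0 (fully open).
Only numpy, scipy, OpenCV 4.12 (cv2) and the standard library are available. Lean on these libraries where they do the work, as an engineer would, in place of code of your own. Each camera call takes 0.05 s, during which the arm holds its last target. There are 200 camera calls.

## Task

On the ratchet stand that has the specimen cup in its tray, pull the rail up by its top knob until the pawl holds the tray on one of the top two teeth (third or fourth of four), let go of the knob, move clear and give the reader at least three seconds. Then lift the pawl by its ball and keep it lifted until the tray has sunk all the way to the bottom, with the cup still standing upright in it, and let go.

Things in the scene. Friction and masses are not known exactly. Their poses are not given: they have to be found in the camera images.
- lift_grip (a point): Centre of the black round knob (upright, 34 mm diameter, 30 mm high) on top of the rail of the stand to use; 200 mm above the table with the rail down. Axes: stand's; z up, +y from rail to pawl ball, -y to the tray (78 mm square, centre 76 mm off) and, 146 to 191 mm off, the white reader box, 240 mm tall. Knob underside 18 mm above the column. A similar stand, empty, no reader, is not to be used.
- lift (a joint): Height of rail, knob and tray over their lowest position, m: 0 down (start), upper stop 0.092. Let go, the rail drops back on to the next tooth below: 0.020, 0.040, 0.060 or 0.080. Pulled up, it clicks past the pawl by itself; 10 to 16 N at 0.1 m/s. With the pawl lifted it sinks by its own weight, damped, at about 0.1 to 0.15 m/s.
- pawl_ball (a point): Centre of the black ball (26 mm) on the pawl's lever (7 mm rod), 125 mm from the rail on the stand's +y side, 140 mm above the table at rest. The pawl's level hinge, along the stand's x, is 115 mm nearer the rail and 15 mm higher. Lifting the ball 22 mm or more (30 to 40 is good; stop near 50) frees the rail; takes 1 to 2.5 N. Let go, it springs back and catches the next tooth. 60 mm clear around.
- cup_center (a point): Centre (35 mm above its underside) of the specimen cup: pale, red lid 62 mm in diameter, 70 mm high, about 80 g, standing loose in the tray (rim 10 mm high) of the stand to use; z axis up. It is 79 mm above the table and 76 mm from the rail's axis with the tray all the way down. Other red-lidded cups stand on the table, unused.
There are look-alikes about, which are no part of the job. Leave any black look-alike of the part that bears cup_center alone.

How it is judged:
On the way:
1. the rail rests on the third or fourth tooth, with the gripper clear of the knob, for 2.5 s (value of joint lift above 0.053 m and velocity of joint lift between -0.01 and 0.01 m/s and distance between the grasp point and lift_grip above 0.04 m), for 2.5 s.
At the end, for the whole second after the job is handed in: The rail is all the way down (within 6 mm) and the cup stands upright (within 10 degrees) in the tray, its centre at 69 to 89 mm above the table and 56 to 96 mm from the rail's axis (value of joint lift below 0.006 m and angle between cup_center's own z axis and vertical below 0.17 rad and height (world z) of cup_center between 0.069 and 0.089 m and horizontal distance between cup_center and lift_grip between 0.056 and 0.096 m); the robot touches nothing.
It also fails if it takes over 48 s, if anything falls off the work surface, if the arm or the gripper's body presses on something with over 40 N, if the wrist force passes 120 N, or if a joint passes its speed limit or range.

## Working session

There is one attempt and no reset: what is moved stays moved. The work goes in short steps, Python scripts to look and compute and a tool call to move; the robot and the scene stay as the last step left them, time stands still between calls to the robot, and variables do not carry over. Pictures are saved under pics/ and viewed, about 8 in all and at most 12, crops included, and the job is handed in when it is done.

Besides the shell and the picture viewer there is one more tool, called after "Call:" by a JSON object that holds its "name" and its "arguments", one argument or row to a line. move_arm: Moves the arm, as the interface text tells. Its arguments: {"type":"object","properties":{"series":{"type":"array"},"grip":{"type":"number"},"force":{"type":"number"}},"required":["series"]}

```bash
mkdir -p pics; ls
cat > h.py <<'E'
import cv2,numpy as np
from cell import monitor,imaging,workorder,outline_of
def P(im):
    R,_=cv2.Rodrigues(np.array(im["rvec"],float)); t=np.array(im["tvec"],float).ravel()
    K=np.array([[im["fx"],0,im["cx"]],[0,im["fy"],im["cy"]],[0,0,1]]); return K,R,t
def proj(im,X):
    K,R,t=P(im); p=K@(R@np.array(X,float)+t); return p[:2]/p[2]
def ray(im,uv):
    K,R,t=P(im); d=R.T@np.linalg.inv(K)@np.array([*uv,1.]); return -R.T@t,d
def atz(im,uv,z):
    o,d=ray(im,uv); return o+d*(z-o[2])/d[2]
def tri(rays):
    A=np.zeros((3,3));b=np.zeros(3)
    for o,d in rays:
        d=d/np.linalg.norm(d);M=np.eye(3)-np.outer(d,d);A+=M;b+=M@o
    return np.linalg.solve(A,b)
def save(im,n): cv2.imwrite("pics/"+n,im["color"][:,:,::-1])
E
python3 - <<'E'
from h import *
ims={c:imaging.get_image(c) for c in("scene","top")}
cv2.imwrite("pics/a.png",cv2.resize(ims["scene"]["color"][:,:,::-1],(800,600)))
cv2.imwrite("pics/b.png",cv2.resize(ims["top"]["color"][:,:,::-1],(800,600)))
zs=dict(lift_grip=.2,pawl_ball=.14,cup_center=.079)
for c in ims:
  print(c,ray(ims[c],(256,192)))
  for n in zs:
    for d in outline_of(c,n):
        v,u=np.nonzero(d["mask"]);m=(u.mean(),v.mean())
        print(c,n,round(d["p"],2),d["rect"],np.round(m,1),np.round(atz(ims[c],m,zs[n]),3))
print(monitor.observe())
E
```

```text
pics
scene (array([ 0.93237022, -0.44366899,  1.05582103]), array([-0.36623112,  0.41121354, -0.83474726]))
scene lift_grip 0.79 [156.1, 225.9, 42.4, 82.9] [182.8 269.3] [ 0.563 -0.277  0.2  ]
scene lift_grip 0.19 [188.5, 201.5, 26.6, 25.1] [202.4 210.7] [ 0.493 -0.143  0.2  ]
scene pawl_ball 0.45 [186.6, 200.9, 29.0, 25.1] [201.  212.8] [ 0.464 -0.129  0.14 ]
scene cup_center 0.81 [90.8, 267.7, 29.0, 27.2] [105.5 281.3] [ 0.387 -0.397  0.079]
scene cup_center 0.77 [158.8, 267.4, 28.4, 31.6] [171.8 281.3] [ 0.512 -0.293  0.079]
scene cup_center 0.65 [192.3, 324.1, 26.0, 32.0] [205.5 340.5] [ 0.674 -0.342  0.079]
scene cup_center 0.61 [233.1, 305.1, 23.3, 33.8] [243.5 321.3] [ 0.711 -0.255  0.079]
top (array([ 0.37346496, -0.00184233,  1.32600012]), array([ 0.15564558, -0.00601887, -0.98785084]))
top lift_grip 0.62 [311.1, 192.2, 43.4, 27.4] [328.7 207.2] [ 0.498 -0.23   0.2  ]
top cup_center 0.77 [361.8, 239.6, 20.3, 18.4] [369.9 249.5] [ 0.366 -0.384  0.079]
top cup_center 0.73 [316.4, 145.2, 16.3, 18.3] [321.8 154.3] [ 0.696 -0.241  0.079]
top cup_center 0.56 [338.8, 151.2, 21.4, 21.7] [347.9 163.6] [ 0.661 -0.329  0.079]
top cup_center 0.53 [327.8, 196.4, 24.8, 15.0] [340.7 204.3] [ 0.52  -0.296  0.079]
{'clock': 0.4, 'joints': array([ 1.00737378,  0.43458836,  0.02499469,  1.57332677, -0.01164847,
        1.13400464, -0.0751073 ]), 'dq': array([-0.00081272, -0.00241444, -0.00044699, -0.00189568, -0.00152318,
       -0.00053545, -0.000908  ]), 'joint_efforts': array([-2.32044978e-03, -6.66977406e+01,  9.81640555e-01, -3.14408898e+01,
       -6.08658325e-02,  3.56648234e-02,  1.19190377e-04]), 'position': array([ 0.27788851, -0.55975703,  0.24563771]), 'ee_rot': array([-3.05842949e+00, -7.17261693e-01,  3.93591908e-05]), 'force': array([-0.14771047, -0.47658971,  0.5625925 ]), 'ft_torque': array([ 0.01825088, -0.02120231, -0.0113456 ]), 'width': 0.9966803680974922}
```

View pics/a.png

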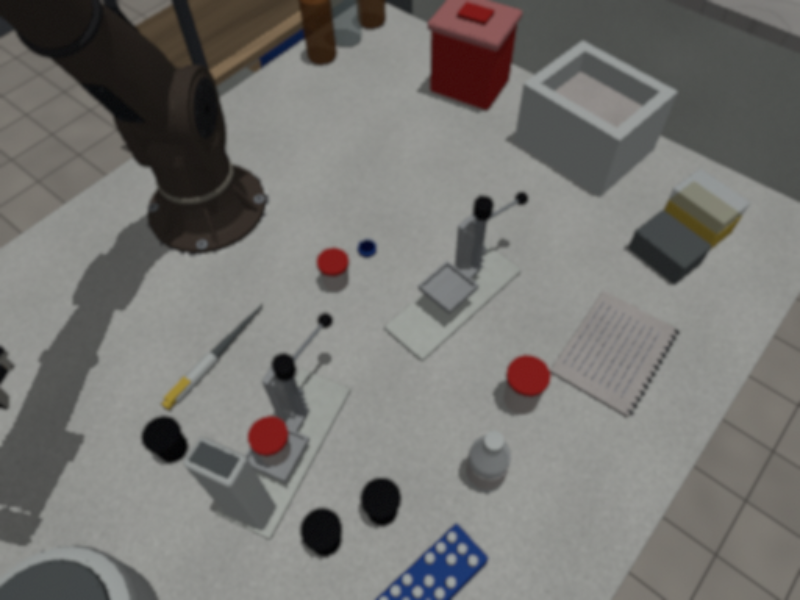

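View pics/b.png

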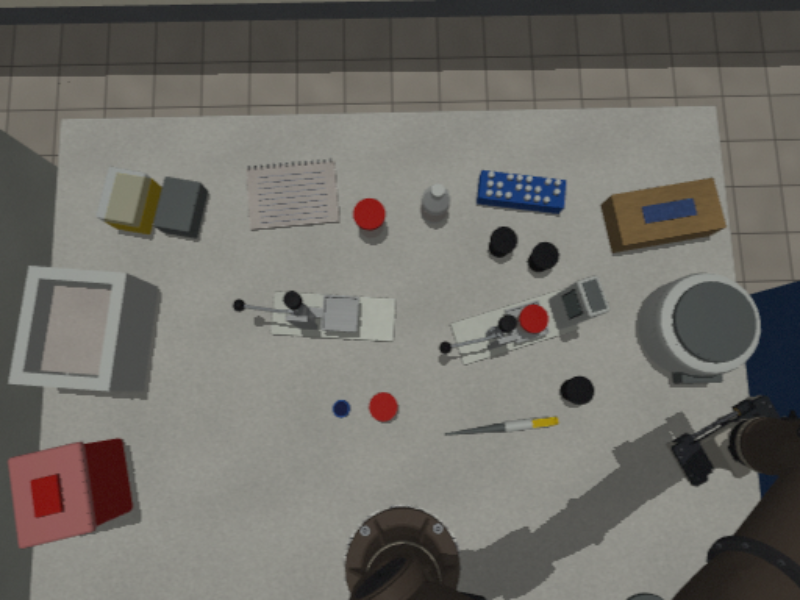

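Both views show the stand with the cup and reader: knob at scene (283,367), top (507,324); ball at scene (325,320), top (445,348); reader at top (580,300). Coordinates are in the 800x600 picture. The black loose knobs on the table and the empty stand are look-alikes.

```bash
cat > m.py <<'E'
from h import *
a=cv2.imread("pics/a.png");b=cv2.imread("pics/b.png")
seeds={"scene":dict(knob=(283,367),ball=(325,320)),"top":dict(knob=(507,324),ball=(445,348))}
E
python3 - <<'E'
from m import *
ims={"scene":imaging.get_image("scene"),"top":imaging.get_image("top")}
R={}
for c in ims:
  g=ims[c]["color"].max(2)
  n,l,s,ce=cv2.connectedComponentsWithStats((g<55).astype(np.uint8))
  for k,(u,v) in seeds[c].items():
    i=l[int(v*.64),int(u*.64)]; print(c,k,i,s[i],ce[i]); uv=ce[i]
    if k=="ball" or 1: R.setdefault(k,[]).append(ray(ims[c],uv))
    print(np.round(atz(ims[c],uv,dict(knob=.2,ball=.14)[k]),4))
for k in R: print(k,tri(R[k]))
E
```

```text
scene knob 19 [175 227  14  18 205] [181.42926829 235.43414634]
[ 0.5015 -0.2209  0.2   ]
scene ball 17 [204 201   8   8  46] [207.73913043 204.52173913]
[ 0.4597 -0.1     0.14  ]
top knob 59 [318 202  13  11 107] [324.28037383 207.02803738]
[ 0.499  -0.2165  0.2   ]
top ball 61 [282 219   7   7  39] [284.58974359 222.        ]
[ 0.4608 -0.0981  0.14  ]
knob [ 0.49907681 -0.21849903  0.19388481]
ball [ 0.46016634 -0.09898148  0.13950918]
```

Call:
{"name": "move_arm", "arguments": {
  "series": [
    [0,0,4,0,0,0],
    [0,0,4,0,0,4],
    [1,2,2,0,0,8],
    [2.1,3.2,0,0,0,8],
    [2.1,3.2,0,0,0,8],
    [2.1,3.2,0,0,0,8],
    [2.1,3.2,0,0,0,8],
    [2.1,3.2,0,0,0,8]
  ],
  "grip": 1,
  "force": 40
}}

```text
clock: 1.3
position: [0.3935, -0.3785, 0.346]
ee_rot: [2.429, 1.992, -0.0]
force: [-0.2, 0.0, 0.0]
width: 1.002
```

Call:
{"name": "move_arm", "arguments": {
  "series": [
    [2.1,3.2,0,0,0,7],
    [2.1,3.2,0,0,0,7],
    [2.1,3.2,0,0,0,7],
    [2.1,3.2,0,0,0,7],
    [2.2,3.2,-2,0,0,1.7],
    [0,0,-2,0,0,0],
    [0,0,0,0,0,0],
    [0,0,0,0,0,0]
  ]
}}

```text
clock: 2.1
position: [0.4985, -0.2207, 0.306]
ee_rot: [-1.846, -2.542, 0.001]
force: [-0.8, -0.2, 0.1]
width: 0.999
```

```bash
cat >> h.py <<'E'
from scipy.spatial.transform import Rotation as Ro
def wproj(im,s,X):
    T=np.array(im["mount"]); t=Ro.from_rotvec(s["ee_rot"]).as_matrix().T@(np.array(X)-s["position"])
    c=T[:3,:3].T@(t-T[:3,3]); r=np.hypot(c[0],c[1]); th=np.arctan2(r,c[2]); return np.array([im["cx"]+im["fx"]*th*c[0]/r, im["cy"]+im["fy"]*th*c[1]/r])
def wray(im,s,uv):
    T=np.array(im["mount"]); a=np.array([(uv[0]-im["cx"])/im["fx"],(uv[1]-im["cy"])/im["fy"]]); th=np.linalg.norm(a)
    d=np.array([*(a/th*np.sin(th)),np.cos(th)]); M=Ro.from_rotvec(s["ee_rot"]).as_matrix()
    return s["position"]+M@T[:3,3], M@T[:3,:3]@d
E
python3 - <<'E'
from h import *
s=monitor.observe(); im=imaging.get_image("wrist"); print(s["position"],s["ee_rot"],s["joints"])
p=im["color"][:,:,::-1].copy()
for X in([.5,-.2185,.2],[.5,-.2185,.215],[.46,-.099,.14]):
    q=wproj(im,s,X); print(q); cv2.circle(p,tuple(int(x) for x in q),2,(0,255,0),-1)
for n in("lift_grip","pawl_ball"):
  for d in outline_of("wrist",n)[:2]:
    v,u=np.nonzero(d["mask"]); print(n,d["p"],d["rect"],u.mean(),v.mean())
cv2.imwrite("pics/c.png",cv2.resize(p,(800,600)))
E
```

```text
[ 0.49847773 -0.22065415  0.30602847] [-1.84566870e+00 -2.54183918e+00  1.04159556e-03] [ 0.63045488  0.29362364 -0.40466897  1.65172205  0.12207704  1.22175138
  0.51409612]
[256.33673569 190.97151783]
[256.44947325 196.72811368]
[254.96805179  52.49057767]
lift_grip 0.63 [228.4, 138.8, 56.9, 93.0] 258.1716001716002 190.17760617760618
pawl_ball 0.57 [237.5, 42.4, 32.9, 129.5] 251.0353982300885 97.714091218516
```

View pics/c.png

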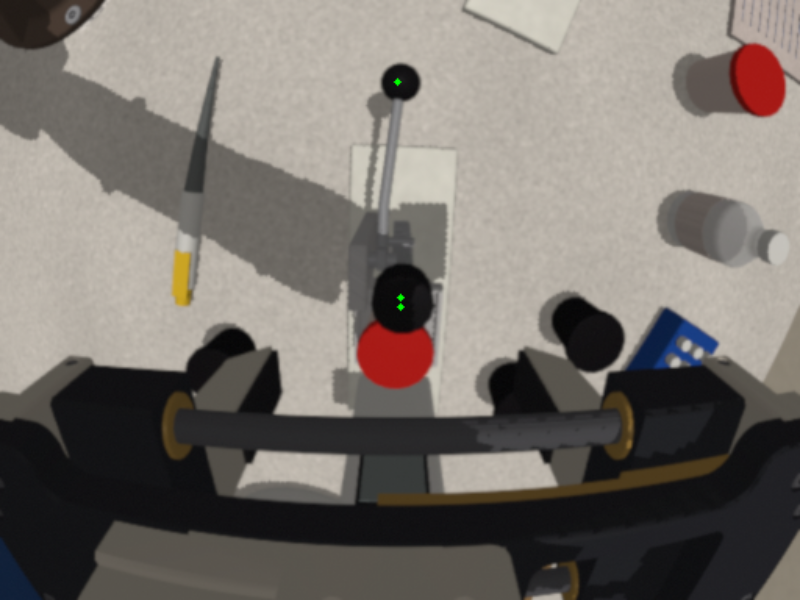

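The predicted points (green) fall on the knob at (402,298) and the ball at (400,82) to within about 2 mm, and the jaws are aligned with the stand. Going down to grasp.

Call:
{"name": "move_arm", "arguments": {
  "series": [
    [0.1,0.2,-2.5,0,0,0],
    [0,0,-2.5,0,0,0],
    [0,0,-2.5,0,0,0],
    [0,0,-1.8,0,0,0],
    [0,0,-1,0,0,0],
    [0,0,0,0,0,0],
    [0,0,0,0,0,0]
  ]
}}

```text
clock: 2.95
position: [0.5004, -0.2182, 0.2037]
ee_rot: [1.844, 2.542, 0.001]
force: [0.6, 0.2, 0.8]
width: 1.0
```

Call:
{"name": "move_arm", "arguments": {
  "series": [
    [0,0,0,0,0,0],
    [0,0,0,0,0,0],
    [0,0,0,0,0,0],
    [0,0,0,0,0,0],
    [0,0,0,0,0,0],
    [0,0,0,0,0,0]
  ],
  "grip": 0,
  "force": 40
}}

```text
clock: 3.55
position: [0.4999, -0.2178, 0.2028]
ee_rot: [1.844, 2.543, 0.0]
force: [0.8, -0.3, 0.1]
width: 0.524
```

Call:
{"name": "move_arm", "arguments": {
  "series": [
    [0,0,0,0,0,0],
    [0,0,0,0,0,0],
    [0,0,0,0,0,0],
    [0,0,0,0,0,0],
    [0,0,0,0,0,0]
  ]
}}

```text
clock: 4.05
position: [0.5002, -0.2177, 0.2027]
ee_rot: [1.844, 2.543, 0.001]
force: [2.7, -0.1, -2.4]
width: 0.365
```

Call:
{"name": "move_arm", "arguments": {
  "series": [
    [0,0,0.5,0,0,0],
    [0,0,1,0,0,0],
    [0,0,1,0,0,0],
    [0,0,1,0,0,0],
    [0,0,1,0,0,0],
    [0,0,1,0,0,0],
    [0,0,1,0,0,0],
    [0,0,1,0,0,0]
  ]
}}

```text
clock: 4.85
position: [0.5001, -0.2177, 0.2761]
ee_rot: [-1.843, -2.542, -0.001]
force: [11.4, -1.6, -14.3]
width: 0.365
```

Call:
{"name": "move_arm", "arguments": {
  "series": [
    [0,0,0.6,0,0,0],
    [0,0,0.3,0,0,0],
    [0,0,0.1,0,0,0],
    [0,0,0,0,0,0],
    [0,0,0,0,0,0]
  ]
}}

```text
clock: 5.35
position: [0.5001, -0.2177, 0.2877]
ee_rot: [1.844, 2.543, 0.001]
force: [5.1, 0.4, -4.1]
width: 0.364
```

Call:
{"name": "move_arm", "arguments": {
  "series": [
    [0,0,-0.2,0,0,0],
    [0,0,-0.2,0,0,0],
    [0,0,-0.1,0,0,0],
    [0,0,0,0,0,0],
    [0,0,0,0,0,0]
  ]
}}

```text
clock: 5.85
position: [0.5001, -0.2177, 0.2827]
ee_rot: [1.844, 2.543, 0.001]
force: [5.4, 0.4, -4.1]
width: 0.361
```

Call:
{"name": "move_arm", "arguments": {
  "series": [
    [0,0,0,0,0,0],
    [0,0,0,0,0,0],
    [0,0,0,0,0,0],
    [0,0,0,0,0,0],
    [0,0,0,0,0,0],
    [0,0,0,0,0,0]
  ],
  "grip": 1
}}

```text
clock: 6.45
position: [0.4998, -0.2179, 0.2827]
ee_rot: [-1.845, -2.543, 0.0]
force: [0.6, 0.6, -0.4]
width: 0.837
```

Call:
{"name": "move_arm", "arguments": {
  "series": [
    [0,0,2,0,0,0],
    [0,0,3,0,0,0],
    [0,0,3,0,0,0],
    [-0.4,1.2,1,0,0,0],
    [-0.9,2.7,0,0,0,0],
    [-0.9,2.7,0,0,0,0],
    [-0.9,2.7,0,0,0,0],
    [-0.9,2.6,0,0,0,0]
  ]
}}

```text
clock: 7.25
position: [0.459, -0.0972, 0.3723]
ee_rot: [-1.843, -2.543, 0.0]
force: [0.7, 1.0, 0.7]
width: 1.0
```

Call:
{"name": "move_arm", "arguments": {
  "series": [
    [0,0,-3,0,0,0],
    [0,0,-3,0,0,0],
    [0,0,-3,0,0,0],
    [0,0,-3,0,0,0],
    [0,0,-1,0,0,0],
    [0,0,0,0,0,0],
    [0,0,0,0,0,0]
  ]
}}

```text
clock: 7.95
position: [0.4604, -0.0987, 0.2437]
ee_rot: [1.844, 2.543, 0.001]
force: [0.7, 0.1, 0.5]
width: 1.0
```

Run:
```python
from h import *
s=monitor.observe(); im=imaging.get_image("wrist"); sc=imaging.get_image("scene"); print(s["clock"],s["position"],s["joints"])
p=im["color"][:,:,::-1].copy()
q=wproj(im,s,[.46,-.099,.14]); print(q); cv2.circle(p,tuple(int(x) for x in q),2,(0,255,0),-1)
q2=sc["color"][:,:,::-1].copy()[180:372,90:346]
for z in(.28,): print(proj(sc,[.5,-.218,z]))
cv2.imwrite("pics/d.png",np.hstack([cv2.resize(p,(400,300)),cv2.resize(q2,(400,300))]))
```

```text
7.95 [ 0.46043416 -0.09866074  0.24374905] [ 0.50566438  0.22869937 -0.48412041  1.90654543  0.12312127  1.03411222
  0.28532124]
[253.08829158 193.7111327 ]
[175.64760693 216.65154979]
```

View pics/d.png

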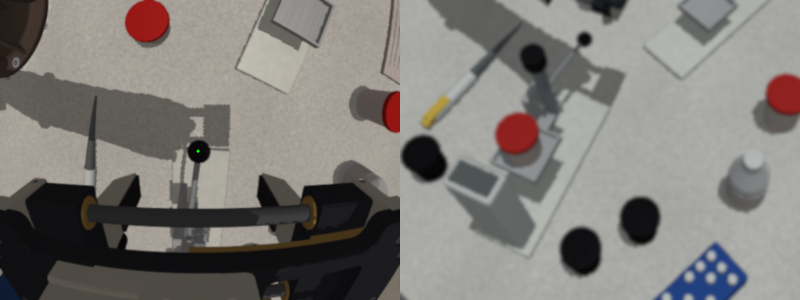

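The rail rests at knob height ≈0.28 m, the fourth tooth (the knob at scene px (175,217) equals the prediction). The cup stands in the tray, and the ball at (198,151) lies on its predicted point. Waiting, then down to the ball.

Call:
{"name": "move_arm", "arguments": {
  "series": [
    [0,0,0,0,0,0],
    [0,0,0,0,0,0],
    [0,0,0,0,0,0],
    [0,0,0,0,0,0],
    [0,0,0,0,0,0],
    [0,0,0,0,0,0],
    [0,0,0,0,0,0],
    [0,0,0,0,0,0]
  ]
}}

```text
clock: 8.85
position: [0.4599, -0.0988, 0.2427]
ee_rot: [-1.844, -2.543, -0.0]
force: [-0.8, 0.4, 0.4]
width: 1.001
```

Call:
{"name": "move_arm", "arguments": {
  "series": [
    [0,0,0,0,0,0],
    [0,0,0,0,0,0],
    [0,0,0,0,0,0],
    [0,0,0,0,0,0],
    [0,0,0,0,0,0],
    [0,0,0,0,0,0],
    [0,0,0,0,0,0],
    [0,0,0,0,0,0]
  ]
}}

```text
clock: 9.65
position: [0.4599, -0.0988, 0.2427]
ee_rot: [1.844, 2.543, 0.0]
force: [-0.7, 0.2, 0.8]
width: 1.003
```

Call:
{"name": "move_arm", "arguments": {
  "series": [
    [0,0,0,0,0,0],
    [0,0,0,0,0,0],
    [0,0,-2.5,0,0,0],
    [0,0,-2.5,0,0,0],
    [0,0,-2.5,0,0,0],
    [0,0,-1.9,0,0,0],
    [0,0,-1,0,0,0],
    [0,0,0,0,0,0]
  ]
}}

```text
clock: 10.45
position: [0.4592, -0.0987, 0.1378]
ee_rot: [-1.843, -2.542, 0.001]
force: [1.3, 0.0, 0.5]
width: 0.998
```

Call:
{"name": "move_arm", "arguments": {
  "series": [
    [0,0,0,0,0,0],
    [0,0,0,0,0,0],
    [0,0,0,0,0,0],
    [0,0,0,0,0,0],
    [0,0,0,0,0,0],
    [0,0,0,0,0,0],
    [0,0,0,0,0,0],
    [0,0,0,0,0,0]
  ],
  "grip": 0,
  "force": 12
}}

```text
clock: 11.25
position: [0.4599, -0.0988, 0.1387]
ee_rot: [-1.844, -2.543, 0.0]
force: [-0.5, 0.0, -0.4]
width: 0.351
```

Call:
{"name": "move_arm", "arguments": {
  "series": [
    [0,0,0,0,0,0],
    [0,0,0,0,0,0],
    [0,0,0,0,0,0],
    [0,0,0,0,0,0],
    [0,0,0,0,0,0]
  ]
}}

```text
clock: 11.75
position: [0.4604, -0.0986, 0.1389]
ee_rot: [1.844, 2.543, 0.001]
force: [3.2, 1.9, -1.3]
width: 0.274
```

Call:
{"name": "move_arm", "arguments": {
  "series": [
    [0,0,0.7,0,0,0],
    [0,0,0.9,0,0,0],
    [0,0,1,0,0,0],
    [0,0,0.9,0,0,0],
    [0,0,0,0,0,0],
    [0,0,0,0,0,0],
    [0,0,0,0,0,0],
    [0,0,0,0,0,0]
  ]
}}

```text
clock: 12.55
position: [0.4604, -0.0992, 0.1736]
ee_rot: [1.844, 2.542, 0.001]
force: [5.7, -1.9, -3.3]
width: 0.271
```

Call:
{"name": "move_arm", "arguments": {
  "series": [
    [0,0,0,0,0,0],
    [0,0,0,0,0,0],
    [0,0,0,0,0,0],
    [0,0,0,0,0,0],
    [0,0,0,0,0,0],
    [0,0,0,0,0,0],
    [0,0,0,0,0,0],
    [0,0,0,0,0,0]
  ]
}}

```text
clock: 13.35
position: [0.4604, -0.0992, 0.1736]
ee_rot: [1.844, 2.542, 0.001]
force: [5.8, -0.8, -2.1]
width: 0.273
```

Run:
```python
from h import *
s=monitor.observe(); sc=imaging.get_image("scene"); print(s["clock"],s["position"],s["width"])
for z in(.2,.22,.28): print(z,proj(sc,[.5,-.218,z]))
cv2.imwrite("pics/e.png",cv2.resize(sc["color"][180:372,90:346,::-1],(640,480)))
```

```text
13.35 [ 0.4603899  -0.09918007  0.17356449] 0.2729910712313239
0.2 [181.88836872 234.18813193]
0.22 [180.41072282 230.03593713]
0.28 [175.64760693 216.65154979]
```

View pics/e.png

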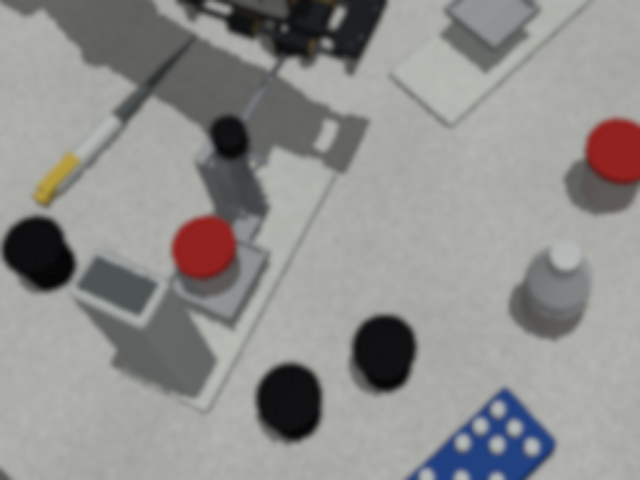

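The knob at (229,137) maps to px (181.6,234.8), so the rail is fully down, and the cup is upright in the tray. Lower the ball, release and retreat.

Call:
{"name": "move_arm", "arguments": {
  "series": [
    [0,0,-0.9,0,0,0],
    [0,0,-1,0,0,0],
    [0,0,-0.9,0,0,0],
    [0,0,-0.7,0,0,0],
    [0,0,0,0,0,0]
  ]
}}

```text
clock: 13.9
position: [0.4604, -0.0988, 0.1381]
ee_rot: [1.844, 2.543, 0.001]
force: [3.0, 0.7, 7.1]
width: 0.271
```

Call:
{"name": "move_arm", "arguments": {
  "series": [
    [0,0,0,0,0,0],
    [0,0,0,0,0,0],
    [0,0,0,0,0,0],
    [0,0,0,0,0,0],
    [0,0,0,0,0,0],
    [0,0,0,0,0,0],
    [0,0,0,0,0,0],
    [0,0,0,0,0,0]
  ],
  "grip": 1
}}

```text
clock: 14.7
position: [0.4599, -0.0989, 0.1387]
ee_rot: [1.844, 2.543, -0.0]
force: [0.2, -0.7, -0.2]
width: 0.918
```

Call:
{"name": "move_arm", "arguments": {
  "series": [
    [0,0,2,0,0,0],
    [0,0,3,0,0,0],
    [0,0,4,0,0,0],
    [0,0,4,0,0,0],
    [0,0,2,0,0,0],
    [0,0,0,0,0,0],
    [0,0,0,0,0,0],
    [0,0,0,0,0,0]
  ]
}}

```text
clock: 15.5
position: [0.4592, -0.0989, 0.2875]
ee_rot: [-1.843, -2.542, 0.001]
force: [-0.1, 0.4, -0.2]
width: 0.999
```

Run:
```python
from h import *
s=monitor.observe(); sc=imaging.get_image("scene"); print(s["clock"],s["position"],s["width"],s["force"])
cv2.imwrite("pics/f.png",cv2.resize(sc["color"][180:372,90:346,::-1],(640,480)))
```

```text
15.5 [ 0.45916138 -0.09887255  0.28753467] 0.9990099848965645 [-0.08522838  0.41829866 -0.18656836]
```

View pics/f.png

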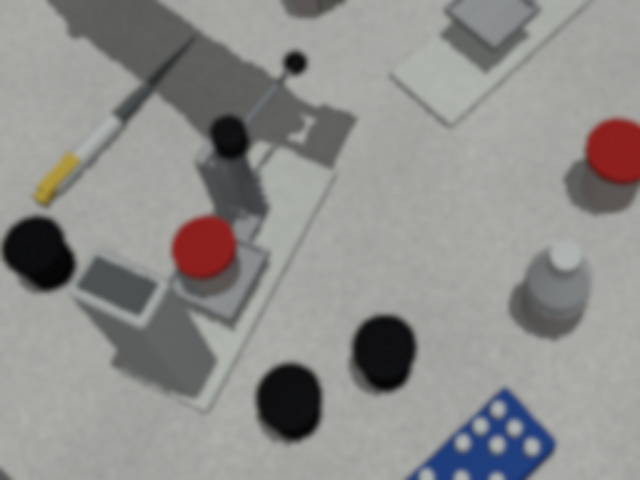

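The rail is still down (knob at (229,137)), the cup is upright in the tray (lid at (204,247)), the ball is back at rest at (294,62), and the gripper is clear.

```bash
python3 -c "
from cell import workorder
print(workorder.sign_off())"
```

```text
the job is handed in; nothing more can be done
None
```

The job is done and handed in at about 15.5 s on the robot's clock (limit 48 s).

- **Raising:** I pulled the rail up by its knob about 85 mm and set it on the fourth tooth. The scene picture put the knob at about 0.28 m, where that tooth should hold it. The gripper was then clear of the knob for about 5 s.
- **Lowering:** I lifted the pawl ball 35 mm and held it there for about 1.2 s. The picture then showed the rail fully down, so I lowered the ball, let go and backed off.
- **Last check:** the final picture shows the rail down, the cup upright in the tray, the ball back at rest and the gripper clear. Force on the tool was near zero.

No check failed or disagreed. The tooth and the bottom position were judged from pictures only, and the hand-in gave no verdict.

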